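# Count off the tiger-eye bead row with a fingertip

## Task

Count off one round on the lazy Susan's curved row of six tilting tiger-eye beads: starting at the wooden head knob, run the fingertips lightly along the row in one pass, touching the beads in order so that each tips over to lie forward, and keep the fingertips down along the row until the last bead goes over. Do not turn the lazy Susan, press hard, or disturb the pot, the bead stand and the nazar on it; finish with the hand clear.

Things in the scene. Friction and masses are not known exactly. Their poses are not given: they have to be found in the camera images.
- susan: lazy Susan's wooden foot, fixed on the shelf; origin: centre of its underside, z = 0, on the plate's axis. Its ceramic plate is 300 mm across, flat top 30 mm above the shelf. In this frame the bead row is an arc of 120 mm radius about the axis, centred on -x, from the first bead (+y side) counter-clockwise to the sixth (-y side), 0.31 rad (37 mm) apart.
- turn (a joint): turning of the ceramic plate on its foot, rad, positive counter-clockwise seen from above; 0 at the start. It turns against a bearing friction of about 0.3 N m (about 2.5 N at the bead row) and stays where it is left.
- head_top (a point): top of the round dark wooden knob (head of the row), 22 mm across and 18 mm tall on the plate, fixed to it 0.5 rad (60 mm) before the first bead. It marks the end at which the row begins.
- bead1 (a joint): tilt of tally bead 1 of 6, counted from the head knob, rad: 0 = resting leant back towards the knob, 0.35 = upright, 1.8 = lying forward. A 14 mm tiger-eye bead on a wooden stalk (bead centre 24 mm from the hinge, which is 8 mm above the plate), 15 g; it swings only along the row and falls forward by itself once past upright; a push of about 0.1 N is enough.
- foot1 (a point): point on the plate's top under the hinge of tally bead 1, between two wooden cheeks 11 mm tall. Leaning back, the bead's top is about 38 mm above the plate and overhangs this point by 15 mm backwards (towards the knob); lying forward its top is about 18 mm above the plate and it reaches 31 mm forward, so fingertips 20 to 34 mm above the plate tip it and then pass over it.
- bead2 (a joint): tilt of tally bead 2 of 6, counted from the head knob, rad: 0 = resting leant back towards the knob, 0.35 = upright, 1.8 = lying forward. A 14 mm tiger-eye bead on a wooden stalk (bead centre 24 mm from the hinge, which is 8 mm above the plate), 15 g; it swings only along the row and falls forward by itself once past upright; a push of about 0.1 N is enough.
- foot2 (a point): point on the plate's top under the hinge of tally bead 2, between two wooden cheeks 11 mm tall. Leaning back, the bead's top is about 38 mm above the plate and overhangs this point by 15 mm backwards (towards the knob); lying forward its top is about 18 mm above the plate and it reaches 31 mm forward, so fingertips 20 to 34 mm above the plate tip it and then pass over it.
- bead3 (a joint): tilt of tally bead 3 of 6, counted from the head knob, rad: 0 = resting leant back towards the knob, 0.35 = upright, 1.8 = lying forward. A 14 mm tiger-eye bead on a wooden stalk (bead centre 24 mm from the hinge, which is 8 mm above the plate), 15 g; it swings only along the row and falls forward by itself once past upright; a push of about 0.1 N is enough.
- foot3 (a point): point on the plate's top under the hinge of tally bead 3, between two wooden cheeks 11 mm tall. Leaning back, the bead's top is about 38 mm above the plate and overhangs this point by 15 mm backwards (towards the knob); lying forward its top is about 18 mm above the plate and it reaches 31 mm forward, so fingertips 20 to 34 mm above the plate tip it and then pass over it.
- bead4 (a joint): tilt of tally bead 4 of 6, counted from the head knob, rad: 0 = resting leant back towards the knob, 0.35 = upright, 1.8 = lying forward. A 14 mm tiger-eye bead on a wooden stalk (bead centre 24 mm from the hinge, which is 8 mm above the plate), 15 g; it swings only along the row and falls forward by itself once past upright; a push of about 0.1 N is enough.
- foot4 (a point): point on the plate's top under the hinge of tally bead 4, between two wooden cheeks 11 mm tall. Leaning back, the bead's top is about 38 mm above the plate and overhangs this point by 15 mm backwards (towards the knob); lying forward its top is about 18 mm above the plate and it reaches 31 mm forward, so fingertips 20 to 34 mm above the plate tip it and then pass over it.
- bead5 (a joint): tilt of tally bead 5 of 6, counted from the head knob, rad: 0 = resting leant back towards the knob, 0.35 = upright, 1.8 = lying forward. A 14 mm tiger-eye bead on a wooden stalk (bead centre 24 mm from the hinge, which is 8 mm above the plate), 15 g; it swings only along the row and falls forward by itself once past upright; a push of about 0.1 N is enough.
- foot5 (a point): point on the plate's top under the hinge of tally bead 5, between two wooden cheeks 11 mm tall. Leaning back, the bead's top is about 38 mm above the plate and overhangs this point by 15 mm backwards (towards the knob); lying forward its top is about 18 mm above the plate and it reaches 31 mm forward, so fingertips 20 to 34 mm above the plate tip it and then pass over it.
- bead6 (a joint): tilt of tally bead 6 of 6, counted from the head knob, rad: 0 = resting leant back towards the knob, 0.35 = upright, 1.8 = lying forward. A 14 mm tiger-eye bead on a wooden stalk (bead centre 24 mm from the hinge, which is 8 mm above the plate), 15 g; it swings only along the row and falls forward by itself once past upright; a push of about 0.1 N is enough.
- foot6 (a point): point on the plate's top under the hinge of tally bead 6, between two wooden cheeks 11 mm tall. Leaning back, the bead's top is about 38 mm above the plate and overhangs this point by 15 mm backwards (towards the knob); lying forward its top is about 18 mm above the plate and it reaches 31 mm forward, so fingertips 20 to 34 mm above the plate tip it and then pass over it.
- pot: small stainless lidded pot, lid clipped on, 74 mm across, 66 mm tall, loose on the plate; origin: centre of its underside. To be left alone.
- stand: small turned wooden prayer-bead stand with a cross-bar, 54 mm across the foot, 66 mm tall, loose on the plate; origin: centre of its underside. To be left alone.
- nazar: flat glass nazar drop, 44 mm across with a small lug, about 10 mm thick, lying loose on the plate; origin: centre of its underside. To be left alone.

How it is judged (in metres and radians):
On the way, in this order (a step that is already met when the one before it is completed fails the run):
1. bead 1 has tipped over forward (value of joint bead1 above 1.2 rad), for 0.04 s.
2. bead 2 has tipped over forward, after the one before it (value of joint bead2 above 1.2 rad), for 0.04 s.
3. bead 3 has tipped over forward, after the one before it (value of joint bead3 above 1.2 rad), for 0.04 s.
4. bead 4 has tipped over forward, after the one before it (value of joint bead4 above 1.2 rad), for 0.04 s.
5. bead 5 has tipped over forward, after the one before it (value of joint bead5 above 1.2 rad), for 0.04 s.
6. bead 6 has tipped over forward, after the one before it (value of joint bead6 above 1.2 rad), for 0.04 s.
At the end, for the whole second after the job is handed in: All six beads lie forward (tilt over 1.4 rad), the plate is within 0.12 rad of where it began, and the pot, stand and nazar stand within 20 mm of where they were, not tipped (value of joint each of bead1, bead2, bead3, bead4, bead5, bead6 above 1.4 rad and value of joint turn between -0.12 and 0.12 rad and not (distance of pot from where it was at the start of the episode above 0.02 m or angle between pot's own z axis and vertical above 0.35 rad) and not (distance of stand from where it was at the start of the episode above 0.02 m or angle between stand's own z axis and vertical above 0.35 rad) and not (distance of nazar from where it was at the start of the episode above 0.02 m or angle between nazar's own z axis and vertical above 0.35 rad)); the robot touches nothing.
It fails at once if the lazy Susan is turned more than 0.12 rad (value of joint turn above 0.12 rad or value of joint turn below -0.12 rad).
It fails at once if the robot presses on the lazy Susan or its beads with more than 12 N (contact force between any of the arm, the fingers and susan above 12 N).
It fails at once if between the first bead and the last the hand is raised from the row (TCP more than 85 mm above the plate) (value of joint bead1 above 1 rad and value of joint bead6 below 0.35 rad and z of the grasp point in the frame of susan above 0.115 m).
It fails at once if between the first bead and the last the hand leaves the row sideways (TCP under 65 or over 175 mm from the plate's axis) (value of joint bead1 above 1 rad and value of joint bead6 below 0.35 rad and (horizontal distance between the grasp point and susan below 0.065 m or horizontal distance between the grasp point and susan above 0.175 m)).
It fails at once if the pot, the stand or the nazar is moved more than 20 mm, lifted or tipped ((distance of pot from where it was at the start of the episode above 0.02 m or angle between pot's own z axis and vertical above 0.35 rad) or (distance of stand from where it was at the start of the episode above 0.02 m or angle between stand's own z axis and vertical above 0.35 rad) or (distance of nazar from where it was at the start of the episode above 0.02 m or angle between nazar's own z axis and vertical above 0.35 rad)).
It also fails if it takes over 43 s, if anything falls off the work surface, if the arm or the gripper's body presses on something with over 40 N, if the wrist force passes 120 N, or if a joint passes its speed limit or range.

## Robot

A 6-joint arm with a two-finger parallel gripper is mounted at the origin on the work surface. World frame = base frame: x ahead of the robot, y to its left, z up, the work surface at z = 0. Lengths are in mm, angles in degrees, forces in N, time in s.
With the tool pointing down it reaches from about 150 to 775 mm from the base axis. Payload 6.1 kg.
Tool frame: the origin (TCP) lies between the finger pads, 19 mm behind the fingertips; this is the grasp point; z points along the fingers, y is the line along which they close (so a half turn about z gives the same grasp; the last joint's range is limited). The gripper opens to 85 mm and grips with 20 to 120 N. Pads are 22 mm wide; open, the fingers measure 114 mm over their backs; the gripper's body (76 mm by 85 mm) begins 54 mm behind the grasp point. The pads swing forward as they close: fully open they stand 13 mm farther back than shut.
Start: joints at [-69.5, 7.208, -2.269, 80.523, 0, 90], TCP at [183.855, -491.737, 249.995] pointing down, gripper open.
Joint ranges: [-155.77, 155.77], [-54.66, 111.73], [-72.52, 77.12], [-102.08, 115.82], [-83.92, 84.16], [-180, 180]. Speed limits (degrees/s): [136.94, 136.94, 172.46, 180, 180, 180].

## Interface

Orientations are given as a 3x3 rotation matrix whose columns are the frame's x, y, z axes.
In Python, from cell import * gives the robot as it stands. Calls block until the motion is done:
- goto(position, orientation): joint-space move of the TCP to a pose.
- move_linear(position, rotation=None, max_speed=150): straight line of the TCP; rotation=None keeps the orientation; max_speed is the mean speed in mm/s.
- movej(angles): joint-space move.
- set_gripper(opening): finger opening in mm; the grip force is fixed at half the most; returns when the fingers have stopped.
- sleep(seconds).
- inverse_kinematics(position, orientation): joint angles nearest the present ones, or None.
- read_camera(name): name is "scene" or "top" or "wrist"; returns a dict with "frame" (384x512x3 uint8, red, green, blue), "fov_y" (degrees; the focal length in pixels is half the picture's height over the tangent of half this angle, whatever the lens; pixels are square), "cx", "cy" (the principal point, pixels), "dist_coeffs" ([k1, k2, p1, p2, k3] as OpenCV has them; the pictures are not rectified), "R" (3x3) and "t" (3): a world point X has camera coordinates R X + t; the wrist camera has in their place "T_tool_cam" (4x4, takes a point from camera to tool coordinates, whose origin is the TCP and whose axes are the flange's). Camera axes: x right, y down, z forward; pixel columns grow to the right and rows downward; lengths in mm; the calibration is good to about 2 mm. A picture is of the moment at which its call begins: read the wrist's pose just before it. There is no depth.
A pose or a line that the arm cannot do raises MotionError and nothing moves.
- close_job(): hands the job in; it is judged then, once.
Trained networks look in the newest picture that a camera, given by its name, has taken for a name from the list of things; names that differ only in an ending like _2 or _b are one class to them, and where a whole thing is asked for, a point or a joint stands for the part that bears it (a point fixed in the world has none). Each returns a list of dicts, best first, with "p" (0 to 1); they miss things now and then, are a little off and sometimes report something else, mostly with a low value. They report only what shows in the picture. A call takes as long as a camera call.
- search_frame(camera, query): "position" ([column, row] in pixels, amid what is visible of it).
- place_of(camera, query): "position" ([column, row] in pixels: a listed point, or the origin of a listed thing).
Readings, each from a call of its own:
- read_time(): time.
- read_joints(): joint angles.
- read_qd(): joint speeds.
- read_tau(): joint torques, N m.
- read_ee_pos(): TCP position.
- read_tool_rot(): TCP orientation.
- read_contact_force(): force on the tool from outside, world axes, zero at the start.
- read_torque(): the same for the moment, N m.
- read_opening(): finger opening in mm.
- read_grip_force(): force on a finger pad.
Only numpy, scipy, OpenCV 4.12 (cv2) and the standard library are available. Lean on these libraries where they do the work, as an engineer would, in place of code of your own. Each camera call takes 0.05 s, during which the arm holds its last target. There are 200 camera calls.

## Working session

There is one attempt and no reset: what is moved stays moved. The work goes in short steps, each a Python script; the robot and the scene stay as the last script left them, time stands still between calls to the robot, and variables do not carry over. Pictures are saved under pics/ and viewed, at most 10 in all, crops included, and the job is handed in when it is done.

```bash
mkdir -p pics; cat > h.py <<'E'
from cell import *
import numpy as np, cv2
def K(c):
    f=c["frame"].shape[0]/2/np.tan(np.radians(c["fov_y"]/2))
    return np.array([[f,0,c["cx"]],[0,f,c["cy"]],[0,0,1.]])
def pose(c,p=None,R=None):
    if "R" in c: return np.array(c["R"]),np.array(c["t"]).ravel()
    T=np.eye(4);T[:3,:3]=R;T[:3,3]=p
    M=np.linalg.inv(T@np.array(c["T_tool_cam"])); return M[:3,:3],M[:3,3]
def ray(c,uv,z,Rt):
    R,t=Rt
    n=cv2.undistortPoints(np.array([[uv]],float),K(c),np.array(c["dist_coeffs"],float))[0,0]
    d=R.T@np.array([n[0],n[1],1]);o=-R.T@t
    return o+d*(z-o[2])/d[2]
def proj(c,X,Rt):
    R,t=Rt
    return cv2.projectPoints(np.array(X,float).reshape(-1,1,3),cv2.Rodrigues(R)[0],t,K(c),np.array(c["dist_coeffs"],float))[0][:,0]
E
python3 - <<'E'
from h import *
print(read_time())
for n in ("top","scene"):
    c=read_camera(n); cv2.imwrite(f"pics/{n}0.png",c["frame"][:,:,::-1]); Rt=pose(c)
    print(n, (-Rt[0].T@Rt[1]).round())
    for q,z in (("susan",0),("head_top",48),*[(f"foot{i}",30) for i in range(1,7)],("pot",30),("stand",30),("nazar",30)):
        for d in place_of(n,q)[:6 if q=="foot1" else 2]:
            print(q,round(d["p"],2),np.round(d["position"],1),ray(c,d["position"],z,Rt).round(1))
print(read_time())
E
```

```text
0.0
top [454.  45. 773.]
susan 0.65 [191.3 204.9] [565.7 160.5   0. ]
head_top 0.87 [181.8 278.9] [436.9 164.8  48. ]
foot1 0.95 [257.  197.1] [576.4  44.2  30. ]
foot1 0.93 [257.4 217. ] [542.3  43.1  30. ]
foot1 0.92 [250.4 237.6] [507.3  54.4  30. ]
foot1 0.88 [223.1 266. ] [459.2  99.2  30. ]
foot1 0.68 [250.2 177.6] [610.2  56.4  30. ]
foot2 0.95 [257.  197.1] [576.4  44.2  30. ]
foot2 0.93 [257.4 217. ] [542.3  43.1  30. ]
foot3 0.95 [257.  197.1] [576.4  44.2  30. ]
foot3 0.93 [257.4 217. ] [542.3  43.1  30. ]
foot4 0.95 [257.  197.1] [576.4  44.2  30. ]
foot4 0.93 [257.4 217. ] [542.3  43.1  30. ]
foot5 0.95 [257.  197.1] [576.4  44.2  30. ]
foot5 0.93 [257.4 217. ] [542.3  43.1  30. ]
foot6 0.95 [257.  197.1] [576.4  44.2  30. ]
foot6 0.93 [257.4 217. ] [542.3  43.1  30. ]
pot 0.68 [137.8 227. ] [522.  246.5  30. ]
pot 0.16 [250.6 179.1] [607.6  55.6  30. ]
stand 0.96 [189.  203.2] [564.3 160.   30. ]
nazar 0.64 [157.9 158.3] [642.5 217.9  30. ]
nazar 0.63 [250.5 176.6] [612.   55.9  30. ]
scene [ 962. -446.  604.]
susan 0.94 [286.9 181.8] [557.  160.7   0. ]
head_top 0.84 [
[... 278 characters left out ...]
5. ] [502.8  55.1  30. ]
foot2 0.96 [229.3 162.9] [455.  103.6  30. ]
foot2 0.95 [258.7 208.5] [583.1  38.4  30. ]
foot3 0.96 [229.3 162.9] [455.  103.6  30. ]
foot3 0.95 [258.7 208.5] [583.1  38.4  30. ]
foot4 0.96 [229.3 162.9] [455.  103.6  30. ]
foot4 0.95 [258.7 208.5] [583.1  38.4  30. ]
foot5 0.96 [229.3 162.9] [455.  103.6  30. ]
foot5 0.95 [258.7 208.5] [583.1  38.4  30. ]
foot6 0.96 [229.3 162.9] [455.  103.6  30. ]
foot6 0.95 [258.7 208.5] [583.1  38.4  30. ]
pot 0.79 [297.  142.8] [516.9 248.   30. ]
stand 0.74 [284.9 174.4] [560.9 146.1  30. ]
stand 0.6 [242.2 140. ] [422.7 180.6  30. ]
nazar 0.67 [337.7 176.5] [642.8 207.7  30. ]
nazar 0.43 [230.6 175.2] [482.7  76.3  30. ]
1.2
```

```bash
cat > fit.py <<'E'
from h import *
from scipy.optimize import least_squares
T=[(6,[250.4,177.6]),(5,[257,197.1]),(4,[257.4,217]),(3,[250.4,237.6]),(1,[223.1,266])]
S=[(1,[229.3,162.9]),(5,[258.7,208.5]),(2,[228,171.3]),(6,[274.7,211.4]),(4,[243.5,198.8]),(3,[231.1,185])]
def pt(v,i,z=30,r=120):
    a=v[2]+(i-3.5)*.31 if i else v[2]-2.5*.31-.5
    return [v[0]+r*np.cos(a),v[1]+r*np.sin(a),z]
if __name__=="__main__":
    ct,cs=read_camera("top"),read_camera("scene")
    def f(v,fl=True):
        o=[]
        for c,L,h in((ct,T,[181.8,278.9]),(cs,S,[242.9,141.5])):
            P=proj(c,[pt(v,i) for i,_ in L]+[pt(v,0,48)],pose(c))
            o.append(P-np.array([u for _,u in L]+[h]))
        return np.concatenate(o).ravel()
    s=least_squares(f,[562,160,4.4],loss="soft_l1",x_scale=[1,1,.01])
    v=s.x;print(v,f(v).reshape(-1,2).round(1).tolist());np.save("v.npy",v)
    for n,c in(("top",ct),("scene",cs)):
        im=cv2.resize(c["frame"][:,:,::-1],None,fx=2.5,fy=2.5)
        for i in range(7):
            u=proj(c,[pt(v,i,30 if i else 48)],pose(c))[0];cv2.circle(im,tuple(int(x) for x in u*2.5),3,(0,255,0),-1)
        u=proj(c,[[v[0]+150*np.cos(a),v[1]+150*np.sin(a),30] for a in np.arange(0,6.28,.2)],pose(c))
        for q in u: cv2.circle(im,tuple(int(x) for x in q*2.5),2,(255,0,255),-1)
        w=np.array([v[0],v[1],40]); q=(proj(c,[w],pose(c))[0]*2.5).astype(int)
        x0,y0=max(q[0]-350,0),max(q[1]-270,0);cv2.imwrite(f"pics/{n}1.png",im[y0:y0+560,x0:x0+700])
E
python3 fit.py
```

```text
[559.20124328 161.85426245   4.40879431] [[0.7, -2.0], [0.5, -1.2], [-0.0, 0.5], [0.1, 0.7], [-3.6, 3.4], [1.3, -1.4], [-0.1, -0.7], [-0.2, -2.6], [-0.3, 2.6], [3.4, -0.1], [-0.9, -1.7], [1.0, 0.9], [-0.3, -2.0]]
```

View pics/top1.png

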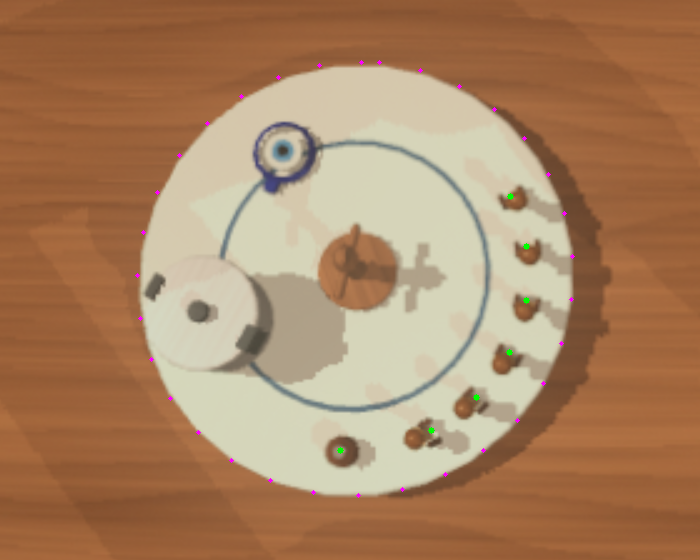

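View pics/scene1.png

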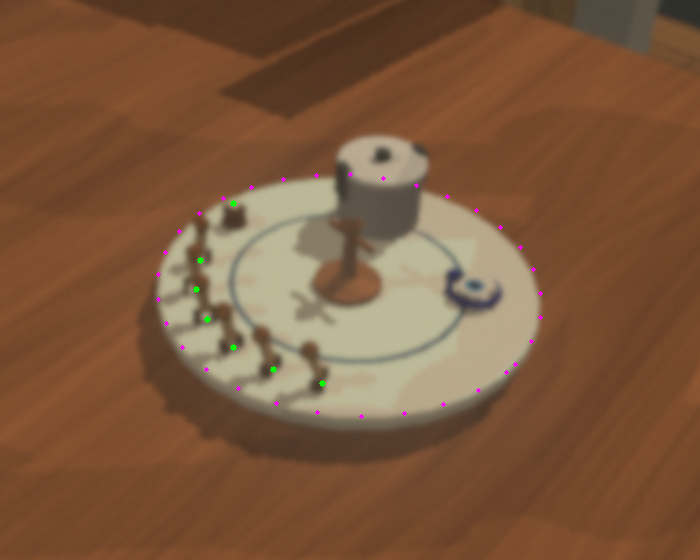

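```bash
cat > run.py <<'E'
from fit import *
v=np.load("v.npy")
def P(s,h):  # s mm along the row from foot1, h tip height above plate
    a=v[2]-2.5*.31+s/120
    t=np.array([-np.sin(a),np.cos(a),0])
    z=np.array([0,0,-1.]);x=sg*t
    return [v[0]+120*np.cos(a),v[1]+120*np.sin(a),30+h+19],np.column_stack([x,np.cross(z,x),z])
sg=1
E
python3 - <<'E'
import run; from run import *
print(read_tool_rot())
for run.sg in (1,-1):
    print(run.sg,[None if (q:=inverse_kinematics(*P(s,26))) is None else np.round(q).tolist() for s in (-60,40,120,215)])
set_gripper(0)
run.sg=1 if inverse_kinematics(*P(-60,26)) is not None and abs(inverse_kinematics(*P(-60,26))[5])<150 and abs(inverse_kinematics(*P(215,26))[5])<150 else -1
print(run.sg)
goto(*P(-60,120))
p,R=read_ee_pos(),np.array(read_tool_rot());print(p,read_opening(),read_time())
for n in("top","scene"):
    c=read_camera(n);im=cv2.resize(c["frame"][:,:,::-1],None,fx=4,fy=4,interpolation=cv2.INTER_CUBIC)
    for d,col in((0,(255,0,0)),(19,(0,255,0)),(32,(0,0,255))):
        q=(proj(c,[p+R[:,2]*d],pose(c))[0]*4).astype(int);cv2.circle(im,tuple(map(int,q)),4,col,-1)
    x0,y0=max(q[0]-250,0),max(q[1]-230,0);cv2.imwrite(f"pics/{n}2.png",im[y0:y0+460,x0:x0+500])
E
```

```text
[[ 9.36673686e-01  3.50203378e-01  1.65157139e-05]
 [ 3.50203377e-01 -9.36673686e-01  3.79587567e-05]
 [ 2.87631194e-05 -2.97711098e-05 -9.99999999e-01]]
1 [[20.0, 5.0, -27.0, 58.0, 0.0, -69.0], [9.0, 6.0, -26.0, 58.0, 0.0, -129.0], [4.0, 13.0, -17.0, 59.0, 0.0, -171.0], [6.0, 23.0, -5.0, 63.0, 0.0, 146.0]]
-1 [[20.0, 5.0, -27.0, 58.0, 0.0, 111.0], [9.0, 6.0, -26.0, 58.0, 0.0, 51.0], [4.0, 13.0, -17.0, 59.0, 0.0, 9.0], [6.0, 23.0, -5.0, 63.0, 0.0, -34.0]]
1
[439.43598383 162.40998769 169.08328793] -0.2770715026244397 4.575
```

View pics/scene2.png

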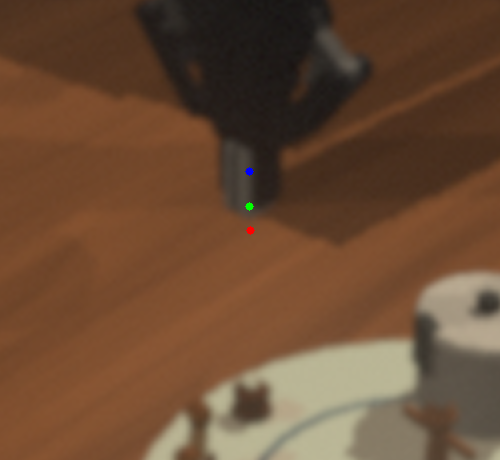

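The shut fingertips sit at the green 19 mm mark, around (249, 206) in the crop, so the tip offset is confirmed. I'm using the sg=-1 wrist branch, which stays continuous along the arc.

```bash
python3 - <<'E'
import run; from run import *
run.sg=-1
goto(*P(-60,120)); print(read_joints())
p,R=P(-60,26); move_linear(p,R,100)
print(read_time(),np.round(read_contact_force(),2))
for s in range(-45,216,15):
    p,R=P(s,26); move_linear(p,R,50)
    print(s,round(read_time(),2),np.round(read_contact_force(),2),end=" | ")
sleep(.4)
c=read_camera("scene"); im=c["frame"][:,:,::-1]
cv2.imwrite("pics/scene3.png",cv2.resize(im,None,fx=1.5,fy=1.5)); print(read_time())
E
```

```text
[ 2.03370806e+01  1.85262811e+00 -1.82917435e+01  6.98558806e+01
 -5.17150868e-04  1.10766856e+02]
8.4167 [-0.24 -0.62 -0.1 ]
-45 8.87 [ 0.08  0.46 -0.85] | -30 9.32 [-0.22 -0.15  0.31] | -15 9.77 [-0.13  0.25 -0.22] | 0 10.22 [ 0.24  0.96 -0.2 ] | 15 10.67 [ 0.06 -0.09 -0.71] | 30 11.12 [-0.17 -0.27 -0.24] | 45 11.57 [-0.42 -0.57 -0.27] | 60 12.02 [0.03 0.31 0.33] | 75 12.47 [-0.1   0.17  0.17] | 90 12.92 [ 0.63  0.51 -0.17] | 105 13.37 [ 0.05 -0.43  0.02] | 120 13.82 [-0.46 -0.18 -0.73] | 135 14.27 [ 0.38 -0.37  0.9 ] | 150 14.72 [-0.05 -0.44 -0.56] | 165 15.17 [ 0.34  0.25 -0.88] | 180 15.62 [ 0.15  0.32 -0.03] | 195 16.07 [-0.15 -0.37 -0.68] | 210 16.52 [-0.17 -0.67  0.51] | 16.9667
```

View pics/scene3.png

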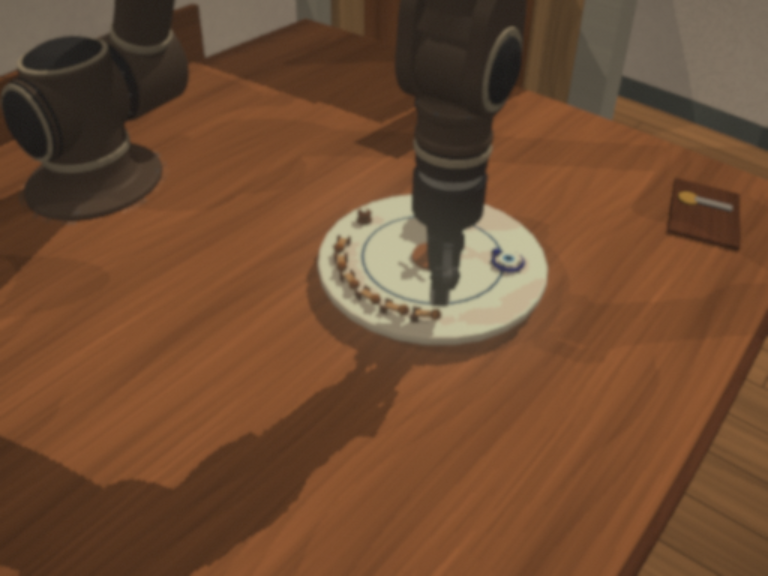

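All six beads lie forward along the row, from about (342, 243) to (430, 314). The knob at (364, 215) and the nazar at (507, 259) are undisturbed. Next I raise the hand straight up, check and hand in.

```bash
python3 - <<'E'
import run; from run import *
run.sg=-1
p,R=P(210,170); move_linear(p,R,100); sleep(.5)
c=read_camera("scene")
cv2.imwrite("pics/scene4.png",cv2.resize(c["frame"][90:250,180:400,::-1],None,fx=3,fy=3)); print(read_time())
E
```

```text
19.1083
```

View pics/scene4.png

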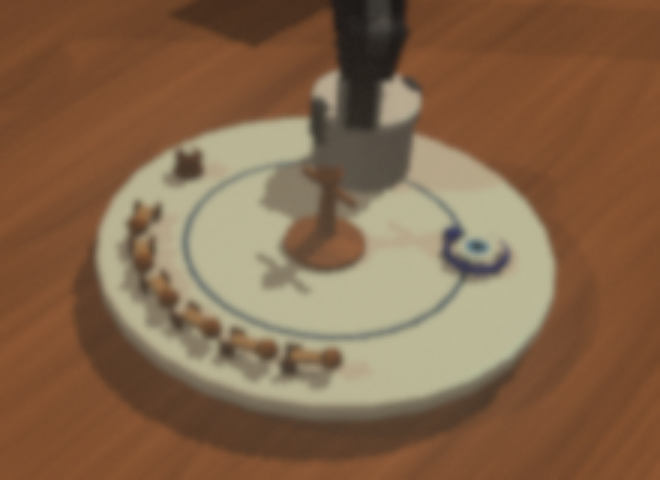

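The hand is clear. All six beads lie forward, from (143, 215) to (315, 358), and the pot, stand and nazar are where they were.

```bash
python3 -c "
from cell import *
print(close_job())"
```

```text
the job is handed in; nothing more can be done
None
```

I tipped all six beads forward in one light pass and handed the job in at about 19 s with the hand clear; the last picture shows the plate, pot, stand and nazar where they were, but no verdict was returned.

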